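# Find the free well of a shuttered incubation block and put the temperature logger in it

## Robot

A 6-joint arm with a two-finger parallel gripper is mounted at the origin on a cart in front of the work surface, level with it; the furniture and walls round the work are solid. World frame = base frame: x ahead of the robot, y to its left, z up, the work surface at z = 0. Lengths are in m, angles in degrees, forces in N, time in s.
With the tool pointing down it reaches from about 0.375 to 0.9 m from the base axis. Payload 3.1 kg.
Tool frame: the origin (TCP) lies at the very end of the fingers, on their centre line; the grasp point (between the pads) lies behind it (bot.grip_depth is the z of the grasp point in the tool frame, in m); z points along the fingers, y is the direction in which the jaws open and shut (so a half turn about z gives the same grasp; the last joint's range is limited). The gripper opens to 87 mm and grips with 3 to 60 N. Pads are 19 mm wide; open, the fingers measure 117 mm over their backs; the gripper's body (75 mm by 190 mm) begins 51 mm behind the grasp point.
Start: joints at [-84.139, 30.224, 82.088, -0, 67.689, -10.227], TCP at [0.173, -0.6, 0.223] pointing down, gripper open.
Joint ranges: [-176.69, 176.69], [-43.24, 126.21], [12.49, 139.97], [-82, 262], [0, 151.66], [-163.58, 163.58]. Speed limits (degrees/s): [159.86, 159.86, 180, 180, 180, 180].

## Interface

Orientations are given as a 3x3 rotation matrix whose columns are the frame's x, y, z axes.
In Python, from rig import bot, vision gives the robot as it stands. The module is installed in compiled form; this text tells all that it offers.
- The arm moves only by the shell command python3 -m jog 'ROWS'. ROWS is JSON, a list of rows, each a list of 3 entries, a list of its own where there are three numbers: the shift along the tool's x, y, z in mm, then the turn, a rotation vector about the tool's x, y, z in degrees, then the closure, from 0 (fully open) to 1 (shut). In form: [[[dx, dy, dz], [wx, wy, wz], fingers], ...]. A call has 1 to 12 rows; each row is the pose to reach, as a shift and turn from the pose commanded when the call began, along the tool's axes at that moment; what a row does not reach only later rows make up. A row lasts 1/12 s, in which the tool goes at most 41.7 mm and 7.16 degrees, less where a joint would pass 70% of its speed; a pose out of reach is approached as far as the arm can. A call with a gripper value outside its range is refused whole. The fingers move at their own pace and stop on an object; the grip force is fixed at half the most. Time passes only in rows, so rows that repeat a pose let the fingers close. It gives the time, the measured TCP pose, the force and the opening at its end, in the units of the state.
- bot.read_state(): the state, without advancing time (a new reading comes with each control period).
- vision.capture(name): name is "scene" or "top" or "wrist"; returns the picture (384x512x3 uint8, red, green, blue); there is no depth.
- vision.camera_info(name): a dict with "intrinsics" (3x3 intrinsics, pixels), "camera_from_world" (4x4, takes a point from world to camera coordinates); the wrist camera has in their place "mount" (4x4, takes a point from camera to tool coordinates, whose origin is the TCP and whose axes are the flange's). Camera axes: x right, y up, looking along -z (the intrinsics and any distortion apply to the point x, -y, -z); pixel columns grow to the right and rows downward; lengths in m; the calibration is good to about 2 mm. A picture is of the moment at which its call begins: read the wrist's pose just before it. camera_info takes no time and is no camera call.
- bot.hand_in(): hands the job in, once; it reports no verdict.
The state is a dict: "time_s": time; "joint_positions": joint angles; "qvel": joint speeds; "tau": joint torques, N m; "position": TCP position; "tcp_rot": TCP orientation; "force": force on the tool from outside, world axes, zero at the start; "moment": the same for the moment, N m; "opening": opening from 0.0 (shut) to 1.0 (fully open).
Only numpy, scipy, OpenCV 4.12 (cv2) and the standard library are available. Lean on these libraries where they do the work, as an engineer would, in place of code of your own. Each camera call takes 0.05 s, during which the arm holds its last target. There are 200 camera calls.

## Task

Five of the six wells of the incubation block already hold vials and one was left free for the temperature logger, but the sprung shutters under the cover hide which. Take the logger out of its stand, feel through the shutters with its stem, gently so that no vial is pressed hard, until you find the well that is empty, and leave the logger standing fully home in that well with its collar flat on the cover. Do not disturb the sample cup, the slide box or the petri dish.

Things in the scene. Friction and masses are not known exactly. Their poses are not given: they have to be found in the camera images.
- block: Incubation block, fixed: white box 128 x 176 mm (x, y) under a screwed-down grey cover plate of the same size, flat top 86 mm above the origin (centre of the underside; z up), 3.5 mm high screw heads at the corners; its -x face (dark window) looks roughly at the robot. Six round 18 mm mouths, two rows of three, over 18 mm wells whose floors lie 71 mm below the cover top.
- mouth0 (a point): Centre of a mouth, level with the cover top; block frame x -22, y -46 mm. 6.5 mm below, each mouth is closed by a black sprung shutter (2 mm plate, pivot on the mouth's +x side): the stem pushes it down with about 1 N, it springs back when the stem leaves. The empty well, different every time, takes the whole stem.
- mouth1 (a point): The same, at x -22 mm, y 0. In a well that holds a vial (16 mm across, flat cap 20 mm below the cover top) shutter and stem tip are stopped 10 to 20 mm below the cover top.
- mouth2 (a point): The same, at x -22 mm, y +46 mm.
- mouth3 (a point): The same, at x +22 mm, y -46 mm.
- mouth4 (a point): The same, at x +22 mm, y 0.
- mouth5 (a point): The same, at x +22 mm, y +46 mm.
- logger: Temperature logger, about 75 g: grey collar 36 mm across, 4 mm thick; on it a white plastic head 26 x 34 mm (x, y), 44 mm high, to be gripped across its 26 mm; below it a steel stem. Origin: centre of the collar's underside, z up; head from z = 4 to 48 mm, stem down to z = -62 mm.
- stem: The logger's stem: steel, 10 mm in diameter, round tip, 62 mm long below the collar. Origin: centre of its tip. It is spring-loaded: pushed on its tip with 2 N it begins to slide up into the head, 5 N at 7.5 mm, and is solid after 12 mm. More than 20 N between stem and block or shutters cracks a vial.
- stand: The logger's stand, fixed: round black foot 72 mm across, upright grey sleeve 31 mm across, bore 15 mm, top at z = 76 mm. Origin: centre of its underside. At the start the logger stands in it, collar on the sleeve, its underside 76 mm and the tip 14 mm above the bench; it lifts straight out.
- sample_cup: Bystander: capped sample cup with a blue lid, 56 mm in diameter, 58 mm high, origin at the centre of its underside. Must not be shifted by more than 30 mm.
- slide_box: Bystander: small blue slide box with a white lid, 37 x 84 x 32 mm, origin at the centre of its underside. Must not be shifted by more than 30 mm.
- petri: Bystander: closed petri dish, 94 mm in diameter, 16 mm high, origin at the centre of its underside. Must not be shifted by more than 30 mm.
Not all that is in view belongs to the job. What is shaped like the logger but purple or turquoise is not meant.

How it is judged (in metres and radians):
On the way:
1. the logger has been lifted clear of its stand (height (world z) of logger above 0.142 m), for 0.1 s.
At the end, for the whole second after the job is handed in: The logger is released and at rest in a well of the block, stem down and upright to 0.06 rad, its collar flat on the cover (underside within 3 mm of the cover top) (z of logger in the frame of block between 0.083 and 0.089 m and x of logger in the frame of block between -0.035 and 0.035 m and y of logger in the frame of block between -0.06 and 0.06 m and angle between logger's own z axis and vertical below 0.06 rad and linear speed of logger below 0.02 m/s); the robot touches nothing.
It fails at once if the stem is pressed on a shutter, a vial under it or the block with more than 20 N (contact force between stem and block above 20 N).
It fails at once if the sample cup, the slide box or the petri dish is shifted by more than 30 mm (distance of any of sample_cup, slide_box, petri from where it was at the start of the episode above 0.03 m).
It also fails if it takes over 58 s, if anything falls off the work surface, if the arm or the gripper's body presses on something with over 40 N, if the wrist force passes 120 N, or if a joint passes its speed limit or range.

## Working session

There is one attempt and no reset: what is moved stays moved. The work goes in short steps, Python scripts to look and compute and a shell command to move; the robot and the scene stay as the last step left them, time stands still between calls to the robot, and variables do not carry over. Pictures are saved under pics/ and viewed, about 8 in all and at most 12, crops included, and the job is handed in when it is done.

```bash
mkdir -p pics && python3 - <<'E'
from rig import bot, vision
import cv2, numpy as np
s=bot.read_state(); print(s['time_s'],s['position'],s['tcp_rot'],bot.grip_depth,s['force'],s['opening'])
for n in("scene","top"):
    cv2.imwrite(f'pics/{n}0.png',vision.capture(n)[:,:,::-1]); i=vision.camera_info(n); print({k:(np.round(v,4).tolist() if not isinstance(v,str) else v) for k,v in i.items()})
print(vision.camera_info("wrist"))
E
```

```text
0.0 [ 0.1731535  -0.5997501   0.22155939] [[ 9.60832966e-01  2.77128056e-01 -2.27992326e-04]
 [ 2.77127873e-01 -9.60830520e-01  2.20307794e-03]
 [ 3.91472722e-04 -2.17997294e-03 -9.99997547e-01]] -0.0187 [-0.30929992  0.45009361  0.37560166] 0.9997465175846764
{'intrinsics': [[410.2906, 0.0, 247.1567], [0.0, 410.2906, 190.568], [0.0, 0.0, 1.0]], 'camera_from_world': [[0.6415, -0.7669, -0.0184, -0.2686], [0.4586, 0.3641, 0.8106, -0.3333], [-0.615, -0.5285, 0.5853, -1.0016], [0.0, 0.0, 0.0, 1.0]]}
{'intrinsics': [[478.3749, 0.0, 256.1564], [0.0, 478.3749, 189.3321], [0.0, 0.0, 1.0]], 'camera_from_world': [[0.0057, -1.0, 0.0013, 0.0408], [0.9986, 0.0057, 0.0529, -0.515], [-0.053, 0.001, 0.9986, -1.3359], [0.0, 0.0, 0.0, 1.0]]}
{'intrinsics': array([[269.83538019,   0.        , 255.01468634],
       [  0.        , 269.83538019, 192.70184953],
       [  0.        ,   0.        ,   1.        ]]), 'mount': array([[ 4.99464247e-04,  9.60646024e-01,  2.77775031e-01,
         7.57023758e-02],
       [ 9.99999606e-01, -2.75925637e-04, -8.43838208e-04,
        -1.06054801e-03],
       [-7.33984566e-04,  2.77775343e-01, -9.60645783e-01,
        -1.62015607e-01],
       [ 0.00000000e+00,  0.00000000e+00,  0.00000000e+00,
         1.00000000e+00]])}
```

View pics/top0.png

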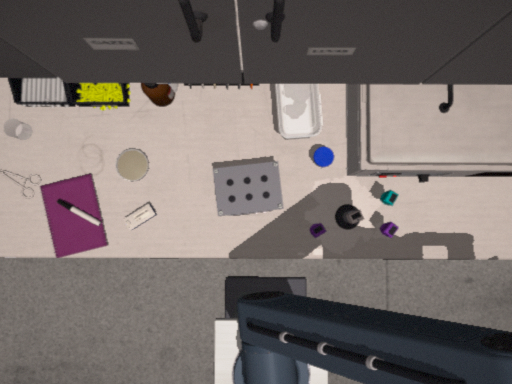

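View pics/scene0.png

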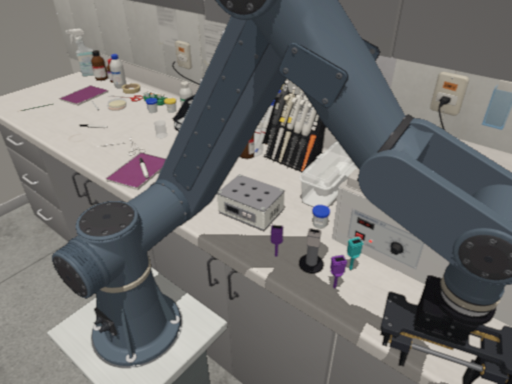

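The top view shows the block at (248,187) with six dark mouths. Candidates for the logger: white/grey head in the black-footed stand at (348,216), purple at (318,230), purple at (389,229), turquoise at (389,198). I choose the one in the stand at (348,216). Other pixels: sample cup (323,157), petri (132,164), slide box (140,215).

```bash
cat > h.py <<'E'
from rig import bot, vision
import cv2, numpy as np
def cam(n,s=None):
    i=vision.camera_info(n); K=i['intrinsics']
    if n=='wrist':
        T=np.eye(4); T[:3,:3]=s['tcp_rot']; T[:3,3]=s['position']; W=T@i['mount']
    else: W=np.linalg.inv(i['camera_from_world'])
    return K,W
def ray(n,u,v,z,s=None):
    K,W=cam(n,s); d=W[:3,:3]@np.array([(u-K[0,2])/K[0,0],-(v-K[1,2])/K[1,1],-1]); o=W[:3,3]
    return o+d*(z-o[2])/d[2]
def proj(n,p,s=None):
    K,W=cam(n,s); c=np.linalg.inv(W)@np.append(p,1); return K[0,0]*c[0]/-c[2]+K[0,2], -K[1,1]*c[1]/-c[2]+K[1,2]
E
python3 - <<'E'
from h import *
a=cv2.imread('pics/top0.png'); b=cv2.imread('pics/scene0.png')
c=np.hstack([cv2.resize(a[150:250,210:410],None,fx=2.5,fy=2.5,interpolation=2),]); d=cv2.resize(b[165:285,205:375],None,fx=2.94,fy=2.94,interpolation=2)
d=d[:, :500]; cv2.imwrite('pics/crop0.png',np.vstack([c,d])[:600])
g=cv2.cvtColor(a,cv2.COLOR_BGR2GRAY)[160:214,216:282]
m=(g<75).astype(np.uint8); n,l,st,ce=cv2.connectedComponentsWithStats(m)
for k in range(1,n):
    if st[k,4]>12: u,v=ce[k]+[216,160]; print(st[k],u,v,np.round(ray('top',u,v,.086),4))
print('logger',ray('top',348,216,.124))
for nm,u,v,z in(('cup',323,157,.058),('p1',318,230,.1),('p2',389,229,.1),('t',389,198,.1),('petri',132,164,.016),('box',140,215,.03)): print(nm,ray('top',u,v,z))
E
```

```text
[45 15  6  7 30] 263.6666666666667 178.16666666666666 [0.5409 0.0239 0.086 ]
[28 17  6  7 32] 246.625 180.15625 [0.5353 0.0694 0.086 ]
[11 19  6  7 30] 229.5 182.0 [0.5301 0.1151 0.086 ]
[47 32  6  6 31] 265.5806451612903 194.4516129032258 [0.4973 0.0186 0.086 ]
[30 34  6  6 31] 248.5806451612903 196.4516129032258 [0.4917 0.0639 0.086 ]
[13 36  6  6 32] 231.5 198.5 [0.486  0.1094 0.086 ]
logger [ 0.44125032 -0.19379603  0.124     ]
cup [ 0.60207617 -0.13878497  0.058     ]
p1 [ 0.40401628 -0.11938356  0.1       ]
p2 [ 0.40769132 -0.3061125   0.1       ]
t [ 0.48924887 -0.30684851  0.1       ]
petri [0.58418492 0.39460238 0.016     ]
box [0.44058904 0.36598598 0.03      ]
```

View pics/crop0.png

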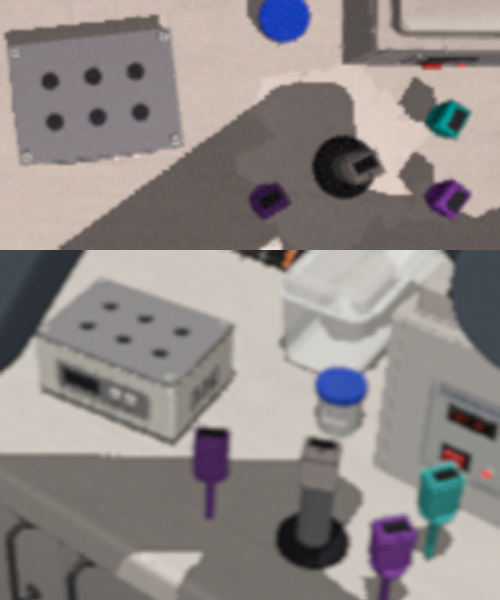

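```bash
python3 - <<'E'
from h import *
print(ray('top',356.4,214.8,.124),ray('top',347.6,216.8,0), ray('scene',205+321/2.94,165+(443-250)/2.94,.124), ray('scene',205+313/2.94,165+(540-250)/2.94,0))
E
python3 -m jog '[[[363,-305,-40],[0,0,0],0],[[363,-305,-40],[0,0,0],0],[[363,-305,-40],[0,0,0],0],[[363,-305,-40],[0,0,0],0],[[363,-305,-40],[0,0,0],0],[[363,-305,-40],[0,0,0],0],[[363,-305,-40],[0,0,0],0],[[363,-305,-40],[0,0,0],0],[[363,-305,-40],[0,0,0],0],[[363,-305,-40],[0,0,0],0],[[363,-305,-40],[0,0,0],0],[[363,-305,-40],[0,0,0],0]]'
python3 - <<'E'
from h import *
s=bot.read_state(); im=vision.capture('wrist'); np.save('w1.npy',im); import pickle; pickle.dump(s,open('w1.pkl','wb'))
print(s['time_s'],s['position'],s['tcp_rot'])
cv2.imwrite('pics/w1.png',im[:,:,::-1])
E
```

```text
[ 0.44446893 -0.21551491  0.124     ] [ 0.43877311 -0.21658693  0.        ] [ 0.44477309 -0.21328392  0.124     ] [ 0.44589138 -0.21476292  0.        ]
time_s: 1.1
position: [0.4389, -0.2026, 0.2628]
tcp_rot: [[0.96, 0.28, 0.001], [0.28, -0.96, 0.002], [0.001, -0.002, -1.0]]
force: [0.4, -0.1, -0.3]
opening: 1.001
1.1 [ 0.4389458  -0.202575    0.26277311] [[ 9.59905299e-01  2.80323628e-01  6.93647693e-04]
 [ 2.80321908e-01 -9.59904144e-01  1.91361023e-03]
 [ 1.20226546e-03 -1.64243996e-03 -9.99997928e-01]]
```

View pics/w1.png

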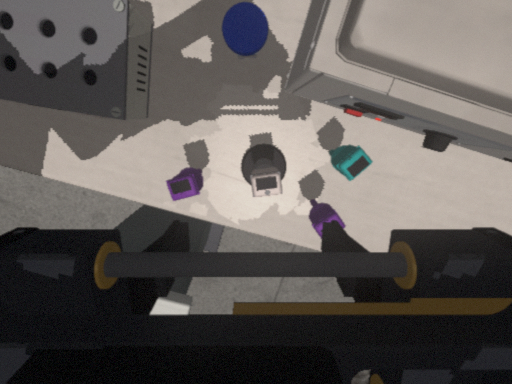

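Wrist view: logger head at (266,184) over the black foot (264,163), purples at (183,187) and (324,220), turquoise at (352,162). The next crop will give the head's edges.

```bash
python3 - <<'E'
import cv2
a=cv2.imread('pics/w1.png')[140:205,226:306]; cv2.imwrite('pics/w1c.png',cv2.resize(a,None,fx=9,fy=9,interpolation=2))
E
```

```text
(no output)
```

View pics/w1c.png

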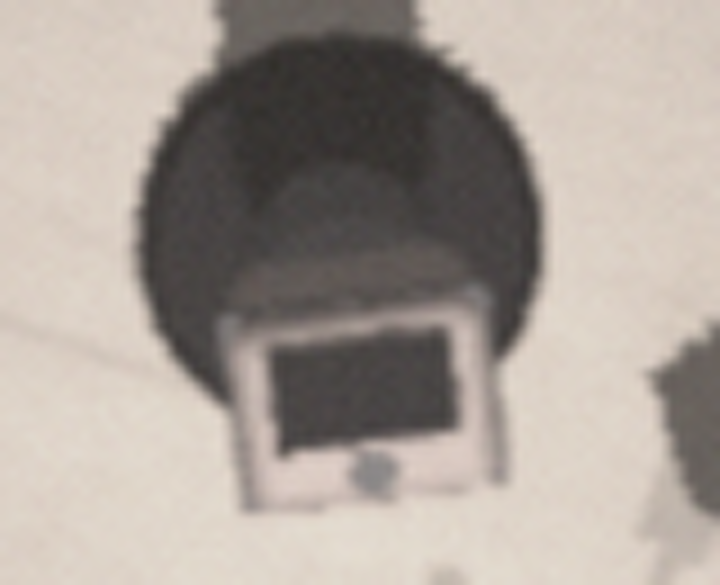

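```bash
python3 - <<'E'
from h import *
import pickle
s=pickle.load(open('w1.pkl','rb'))
P=np.array([ray('wrist',226+x/9-.5,140+y/9-.5,.124,s)[:2] for x,y in((235,320),(480,292),(503,482),(255,505))])
print(P,P.mean(0)); l=(P[1]-P[0]+P[2]-P[3])/2; h=(P[3]-P[0]+P[2]-P[1])/2
print(l,h,np.linalg.norm(l),np.linalg.norm(h)); print('long az',np.degrees(np.arctan2(l[1],l[0])),'short az',np.degrees(np.arctan2(h[1],h[0])))
R=s['tcp_rot']; print('tool y az',np.degrees(np.arctan2(R[1,1],R[0,1])),s['joint_positions'])
u,v=226+340/9,140+235/9; print('foot',ray('wrist',u,v,0.0,s))
E
```

```text
[[ 0.44698729 -0.19510785]
 [ 0.45913551 -0.22376255]
 [ 0.43619817 -0.23419829]
 [ 0.42423619 -0.20437046]] [ 0.44163929 -0.21435979]
[ 0.0120551  -0.02924126] [-0.02284422 -0.00984918] 0.03162873705695893 0.024876992270961715
long az -67.59544427803584 short az -156.6769453809317
tool y az -73.72045664432353 [-38.11933296  16.2983231   98.96115542   0.1224683   64.77698709
  35.54895601]
foot [ 0.43995238 -0.21563479  0.        ]
```

```bash
python3 -m jog '[[[1,13,60],[0,0,-84],0],[[1,13,60],[0,0,-84],0],[[1,13,60],[0,0,-84],0],[[1,13,60],[0,0,-84],0],[[1,13,60],[0,0,-84],0],[[1,13,60],[0,0,-84],0],[[1,13,60],[0,0,-84],0],[[1,13,60],[0,0,-84],0],[[1,13,60],[0,0,-84],0],[[1,13,60],[0,0,-84],0],[[1,13,60],[0,0,-84],0],[[1,13,60],[0,0,-84],0]]'
python3 -m jog '[[[0,0,0],[0,0,-12.7],0],[[0,0,0],[0,0,-12.7],0],[[0,0,0],[0,0,-12.7],0]]'
python3 - <<'E'
from h import *
s=bot.read_state(); print(s['time_s'],s['position'],s['joint_positions'],s['force'])
R=s['tcp_rot'];print(R)
d=np.array([.443,-.2145,.088])-s['position']; print(R.T@d*1000)
im=vision.capture('wrist');cv2.imwrite('pics/w2.png',im[:,:,::-1])
E
```

```text
time_s: 2.15
position: [0.4415, -0.2193, 0.2022]
tcp_rot: [[-0.18, 0.984, -0.001], [0.984, 0.18, 0.0], [0.001, -0.001, -1.0]]
force: [0.0, 1.0, -0.0]
opening: 1.0
time_s: 2.4
position: [0.4416, -0.2193, 0.2022]
tcp_rot: [[-0.388, 0.921, -0.001], [0.921, 0.388, 0.0], [0.001, -0.001, -1.0]]
force: [0.3, -0.5, 0.2]
opening: 0.999
2.4 [ 0.44157417 -0.2193124   0.20222943] [-3.94132488e+01  2.17966008e+01  1.01949851e+02 -1.76689240e-02
  5.63003503e+01 -6.22615351e+01] [ 0.2544399  -0.51400743  0.16198703]
[[-3.88449882e-01  9.21469510e-01 -7.93965898e-04]
 [ 9.21469655e-01  3.88450219e-01  3.20399520e-04]
 [ 6.03654617e-04 -6.07156326e-04 -9.99999633e-01]]
[  3.81166036   3.25259473 114.22980047]
```

View pics/w2.png

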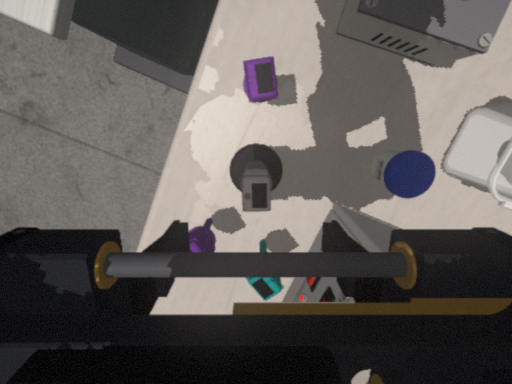

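The head sits squarely at (257,195), aligned with the jaws; both purples (202,240), (261,80) and the turquoise (265,285) are clear of the fingers' path.

```bash
python3 - <<'E'
from h import *
s=bot.read_state(); p=ray('wrist',257.3,195.5,.124,s); print(p, s['tcp_rot'].T@(p-s['position'])*1000)
E
```

```text
[ 0.4414058  -0.21403919  0.124     ] [ 4.9015795   1.80233735 78.27294188]
```

```bash
python3 -m jog '[[[4,2,40],[0,0,0],0.3],[[4,2,75],[0,0,0],0.3],[[4,2,100],[0,0,0],0.3],[[4,2,114],[0,0,0],0.3],[[4,2,114],[0,0,0],0.5],[[4,2,114],[0,0,0],1],[[4,2,114],[0,0,0],1],[[4,2,114],[0,0,0],1],[[4,2,114],[0,0,0],1],[[4,2,114],[0,0,0],1],[[4,2,114],[0,0,0],1],[[4,2,114],[0,0,0],1]]'
```

```text
time_s: 3.45
position: [0.4427, -0.2149, 0.0894]
tcp_rot: [[-0.387, 0.922, 0.001], [0.922, 0.387, -0.001], [-0.001, 0.001, -1.0]]
force: [-0.2, 0.5, 6.6]
opening: 0.299
```

```bash
python3 -m jog '[[[0,0,-20],[0,0,0],1],[[0,0,-55],[0,0,0],1],[[0,0,-95],[0,0,0],1],[[0,0,-120],[0,0,0],1],[[0,0,-120],[0,0,0],1],[[0,0,-120],[0,0,0],1]]'
python3 - <<'E'
from h import *
s=bot.read_state(); R=s['tcp_rot']; print(s['position'],s['force'],s['joint_positions'])
m=dict(zip((3,4,5,0,1,2),[(.5409,.0239),(.5353,.0694),(.5301,.1151),(.4973,.0186),(.4917,.0639),(.486,.1094)]))
c=np.mean(list(m.values()),0); a=np.radians(7.1); print(c)
for k,(x,y) in m.items():
    f=c+np.array([[np.cos(a),-np.sin(a)],[np.sin(a),np.cos(a)]])@[[-.022,.022][k//3],(k%3-1)*.046]
    print(k,np.round(f,4),'err',np.round((f-[x,y])*1000,1))
im=vision.capture('wrist');cv2.imwrite('pics/w3.png',im[:,:,::-1])
cv2.imwrite('pics/s3.png',vision.capture('scene')[:,:,::-1])
E
```

```text
time_s: 3.95
position: [0.443, -0.215, 0.21]
tcp_rot: [[-0.387, 0.922, 0.003], [0.922, 0.387, -0.002], [-0.003, 0.002, -1.0]]
force: [0.1, 1.1, -1.0]
opening: 0.293
[ 0.44301587 -0.21502496  0.20999318] [ 0.07140467  1.13048903 -1.01762295] [-3.89186951e+01  2.09949568e+01  1.01722694e+02  2.78251394e-03
  5.70553886e+01 -6.17114140e+01]
[0.51355    0.06671667]
3 [0.5411 0.0238] err [ 0.2 -0.1]
4 [0.5354 0.0694] err [0.1 0. ]
5 [0.5297 0.1151] err [-0.4 -0. ]
0 [0.4974 0.0184] err [ 0.1 -0.2]
1 [0.4917 0.064 ] err [0.  0.1]
2 [0.486  0.1096] err [0.  0.2]
```

View pics/s3.png

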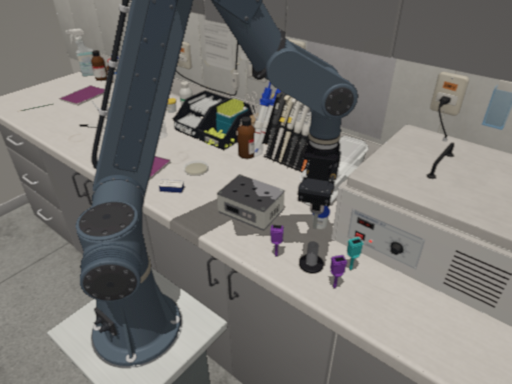

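The logger is out of the stand and held upright. Now I go above mouth0.

```bash
python3 -m jog '[[[194,140,15],[0,0,0],1],[[194,140,15],[0,0,0],1],[[194,140,15],[0,0,0],1],[[194,140,15],[0,0,0],1],[[194,140,15],[0,0,0],1],[[194,140,15],[0,0,0],1],[[194,140,15],[0,0,0],1],[[194,140,25],[0,0,0],1],[[194,140,25],[0,0,0],1]]'
python3 - <<'E'
from h import *
s=bot.read_state(); print(s['position'],s['tcp_rot'],s['force'])
w=vision.capture('wrist')[:,:,::-1]; a=vision.capture('scene')[:,:,::-1]; t=vision.capture('top')[:,:,::-1]
p=s['position']-[0,0,.0754]; q=np.array([.4974,.0184,.086]); 
for n in('scene','wrist','top'): print(n,proj(n,p,s),proj(n,q,s))
cv2.imwrite('pics/w4.png',w)
u,v=map(int,proj('scene',p)); c=cv2.resize(a[v-60:v+60,u-60:u+60],(500,500),interpolation=2); print(u,v)
x,y=map(int,proj('wrist',q,s)); x=min(max(x,60),452); y=min(max(y,60),324);d=cv2.resize(w[y-60:y+60,x-60:x+60],(300,300),interpolation=2); print(x,y)
cv2.imwrite('pics/c4.png',np.hstack([c,cv2.copyMakeBorder(d,0,200,0,0,0)]))
E
```

```text
time_s: 4.8
position: [0.4941, 0.0193, 0.1807]
tcp_rot: [[-0.389, 0.921, -0.007], [0.921, 0.389, 0.001], [0.003, -0.006, -1.0]]
force: [-0.5, 0.4, -1.0]
opening: 0.298
[0.49407424 0.01928652 0.18073959] [[-3.88921093e-01  9.21247608e-01 -6.57478835e-03]
 [ 9.21264830e-01  3.88934820e-01  9.04636724e-04]
 [ 3.39055854e-03 -5.70528897e-03 -9.99977977e-01]] [-0.52757017  0.42602895 -1.04400978]
scene (np.float64(257.51147319873456), np.float64(195.24258277253398)) (np.float64(258.4324145473722), np.float64(199.8830061175406))
wrist (np.float64(255.82290105769107), np.float64(201.73469302937494)) (np.float64(258.6134981853106), np.float64(197.7970609589749))
top (np.float64(265.4520609265275), np.float64(195.38258287138942)) (np.float64(265.64009218959717), np.float64(194.43114362960236))
257 195
258 197
```

View pics/c4.png

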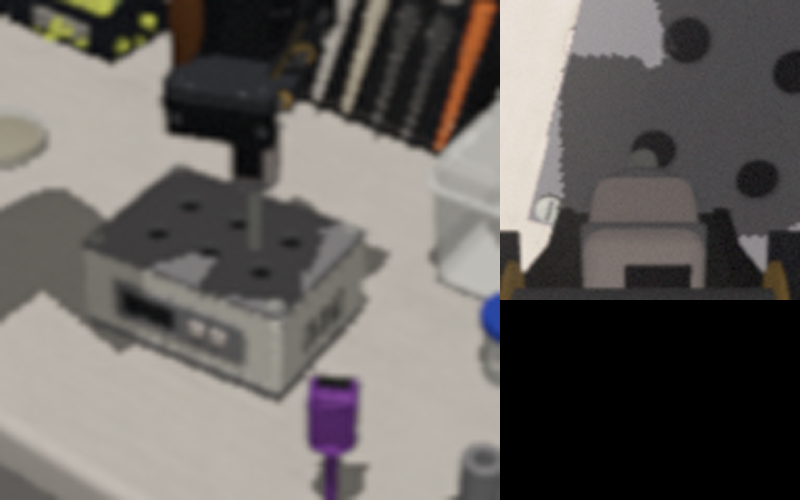

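```bash
python3 -m jog '[[[0,0,0],[0,0,0],1],[[0,0,0],[0,0,0],1],[[0,0,0],[0,0,0],1]]'
python3 - <<'E'
from h import *
s=bot.read_state(); print(s['position'],s['force'])
w=vision.capture('wrist'); g=cv2.cvtColor(w,cv2.COLOR_RGB2GRAY); np.save('w5.npy',w)
n,l,st,ce=cv2.connectedComponentsWithStats(((g<50)&(np.arange(384)[:,None]<215)).astype(np.uint8))
for k in range(1,n):
    if 60<st[k,4]<600:
        p=ray('wrist',*ce[k],.086,s); print(st[k],np.round(ce[k],1),np.round(p,4))
p=s['position']
for k in range(6):
    a=np.radians(7.1); f=np.array([.51355,.0667])+np.array([[np.cos(a),-np.sin(a)],[np.sin(a),np.cos(a)]])@[[-.022,.022][k//3],(k%3-1)*.046]; print(k,np.round(f,4),np.round(proj('wrist',[*f,.086],s),1))
E
```

```text
time_s: 5.2
position: [0.4964, 0.0179, 0.1838]
tcp_rot: [[-0.386, 0.922, 0.0], [0.922, 0.386, -0.0], [-0.0, 0.0, -1.0]]
force: [0.7, -0.6, -0.9]
opening: 0.295
[0.49640266 0.01792046 0.18378548] [ 0.66418185 -0.63069365 -0.8858619 ]
[276  92  18  20 284] [284.4 101.8] [0.4867 0.1096 0.086 ]
[321 106  18  20 267] [329.  115.2] [0.5297 0.115  0.086 ]
[262 141  17  18 219] [270.6 149.7] [0.4926 0.0649 0.086 ]
[305 154  17  17 235] [312.9 162.1] [0.5352 0.0699 0.086 ]
[249 186  17  14 162] [257.4 192.1] [0.4974 0.0211 0.086 ]
[290 198  17  15 202] [298.  204.8] [0.5406 0.0247 0.086 ]
0 [0.4974 0.0183] [256.4 194.6]
1 [0.4917 0.064 ] [269.4 150.3]
2 [0.486  0.1096] [283.7 101.6]
3 [0.5411 0.0238] [298.  205.8]
4 [0.5354 0.0694] [312.9 162.6]
5 [0.5297 0.1151] [329.1 115.1]
```

```bash
python3 -m jog '[[[0,1,12],[0,0,0],1],[[0,1,20],[0,0,0],1],[[0,1,26],[0,0,0],1],[[0,1,32],[0,0,0],1],[[0,1,37],[0,0,0],1],[[0,1,42],[0,0,0],1],[[0,1,42],[0,0,0],1],[[0,1,42],[0,0,0],1],[[0,1,42],[0,0,0],1]]'
```

```text
time_s: 6.0
position: [0.4965, 0.0189, 0.1417]
tcp_rot: [[-0.388, 0.922, -0.002], [0.922, 0.388, -0.0], [0.001, -0.001, -1.0]]
force: [-2.6, -0.7, 3.0]
opening: 0.297
```

```bash
python3 -m jog '[[[0,0,2],[0,0,0],1],[[0,0,4],[0,0,0],1],[[0,0,4],[0,0,0],1],[[0,0,4],[0,0,0],1]]'
```

```text
time_s: 6.33
position: [0.4966, 0.0189, 0.1375]
tcp_rot: [[-0.387, 0.922, -0.001], [0.922, 0.387, 0.0], [0.001, -0.001, -1.0]]
force: [-2.6, -0.7, 4.5]
opening: 0.298
```

Mouth0 holds a vial (spring rate felt). Next mouth1.

```bash
python3 -m jog '[[[0,0,-30],[0,0,0],1],[[0,0,-42],[0,0,0],1],[[0,0,-42],[0,0,0],1],[[22,7,-42],[0,0,0],1],[[44,13,-42],[0,0,0],1],[[44,13,-42],[0,0,0],1],[[44,13,-42],[0,0,0],1],[[44,13,-42],[0,0,0],1],[[44,13,-42],[0,0,0],1],[[44,13,-42],[0,0,0],1]]'
python3 -m jog '[[[0,0,10],[0,0,0],1],[[0,0,18],[0,0,0],1],[[0,0,24],[0,0,0],1],[[0,0,30],[0,0,0],1],[[0,0,34],[0,0,0],1],[[0,0,38],[0,0,0],1],[[0,0,38],[0,0,0],1],[[0,0,38],[0,0,0],1],[[0,0,38],[0,0,0],1]]'
```

```text
time_s: 7.17
position: [0.4925, 0.0638, 0.1792]
tcp_rot: [[-0.386, 0.922, 0.0], [0.922, 0.386, -0.0], [-0.0, 0.0, -1.0]]
force: [-0.2, -0.0, -0.7]
opening: 0.297
time_s: 7.92
position: [0.4916, 0.0644, 0.1418]
tcp_rot: [[-0.388, 0.922, -0.001], [0.922, 0.388, -0.0], [0.0, -0.001, -1.0]]
force: [-2.2, -0.6, 3.1]
opening: 0.3
```

```bash
python3 -m jog '[[[0,0,-28],[0,0,0],1],[[0,0,-38],[0,0,0],1],[[0,0,-38],[0,0,0],1],[[22,6,-38],[0,0,0],1],[[44,13,-38],[0,0,0],1],[[44,13,-38],[0,0,0],1],[[44,13,-38],[0,0,0],1],[[44,13,-38],[0,0,0],1],[[44,13,-38],[0,0,0],1],[[44,13,-38],[0,0,0],1]]'
python3 -m jog '[[[0,0,10],[0,0,0],1],[[0,0,18],[0,0,0],1],[[0,0,24],[0,0,0],1],[[0,0,30],[0,0,0],1],[[0,0,34],[0,0,0],1],[[0,0,38],[0,0,0],1],[[0,0,38],[0,0,0],1],[[0,0,38],[0,0,0],1],[[0,0,38],[0,0,0],1]]'
```

```text
time_s: 8.75
position: [0.4872, 0.1094, 0.1793]
tcp_rot: [[-0.386, 0.922, -0.0], [0.922, 0.386, -0.0], [-0.0, -0.0, -1.0]]
force: [0.6, 0.5, -1.2]
opening: 0.298
time_s: 9.5
position: [0.4864, 0.11, 0.1417]
tcp_rot: [[-0.388, 0.922, -0.001], [0.922, 0.388, -0.0], [0.0, -0.001, -1.0]]
force: [-2.7, -1.3, 3.2]
opening: 0.295
```

```bash
python3 -m jog '[[[0,0,-28],[0,0,0],1],[[0,0,-38],[0,0,0],1],[[0,0,-38],[0,0,0],1],[[-6,21,-38],[0,0,0],1],[[-12,42,-38],[0,0,0],1],[[-12,42,-38],[0,0,0],1],[[-12,42,-38],[0,0,0],1],[[-12,42,-38],[0,0,0],1],[[-12,42,-38],[0,0,0],1],[[-12,42,-38],[0,0,0],1]]'
python3 -m jog '[[[0,0,10],[0,0,0],1],[[0,0,18],[0,0,0],1],[[0,0,24],[0,0,0],1],[[0,0,30],[0,0,0],1],[[0,0,34],[0,0,0],1],[[0,0,38],[0,0,0],1],[[0,0,38],[0,0,0],1],[[0,0,38],[0,0,0],1],[[0,0,38],[0,0,0],1]]'
```

```text
time_s: 10.33
position: [0.5293, 0.1153, 0.1791]
tcp_rot: [[-0.387, 0.922, -0.002], [0.922, 0.387, 0.0], [0.001, -0.001, -1.0]]
force: [0.2, -0.0, -1.0]
opening: 0.299
time_s: 11.08
position: [0.5295, 0.1152, 0.1417]
tcp_rot: [[-0.388, 0.922, -0.002], [0.922, 0.388, -0.0], [0.001, -0.002, -1.0]]
force: [-3.6, 0.0, 3.2]
opening: 0.296
```

Occupied too. Mouth4: (.5353,.0696), delta (5.8,-45.6) mm → dx -44, dy -12.

```bash
python3 -m jog '[[[0,0,-28],[0,0,0],1],[[0,0,-38],[0,0,0],1],[[0,0,-38],[0,0,0],1],[[-22,-6,-38],[0,0,0],1],[[-44,-12,-38],[0,0,0],1],[[-44,-12,-38],[0,0,0],1],[[-44,-12,-38],[0,0,0],1],[[-44,-12,-38],[0,0,0],1],[[-44,-12,-38],[0,0,0],1],[[-44,-12,-38],[0,0,0],1]]'
python3 -m jog '[[[0,0,10],[0,0,0],1],[[0,0,18],[0,0,0],1],[[0,0,24],[0,0,0],1],[[0,0,30],[0,0,0],1],[[0,0,34],[0,0,0],1],[[0,0,38],[0,0,0],1],[[0,0,38],[0,0,0],1],[[0,0,38],[0,0,0],1],[[0,0,38],[0,0,0],1]]'
```

```text
time_s: 11.92
position: [0.5361, 0.0708, 0.1793]
tcp_rot: [[-0.388, 0.922, -0.0], [0.922, 0.388, 0.0], [0.0, -0.0, -1.0]]
force: [0.1, 0.3, -1.2]
opening: 0.293
time_s: 12.67
position: [0.5356, 0.07, 0.1417]
tcp_rot: [[-0.387, 0.922, -0.002], [0.922, 0.387, -0.0], [0.001, -0.002, -1.0]]
force: [-3.5, -0.1, 3.1]
opening: 0.298
```

```bash
python3 -m jog '[[[0,0,-28],[0,0,0],1],[[0,0,-38],[0,0,0],1],[[0,0,-38],[0,0,0],1],[[-22,-6,-38],[0,0,0],1],[[-44,-13,-38],[0,0,0],1],[[-44,-13,-38],[0,0,0],1],[[-44,-13,-38],[0,0,0],1],[[-44,-13,-38],[0,0,0],1],[[-44,-13,-38],[0,0,0],1],[[-44,-13,-38],[0,0,0],1]]'
python3 -m jog '[[[0,0,10],[0,0,0],1],[[0,0,18],[0,0,0],1],[[0,0,24],[0,0,0],1],[[0,0,30],[0,0,0],1],[[0,0,34],[0,0,0],1],[[0,0,38],[0,0,0],1],[[0,0,38],[0,0,0],1],[[0,0,38],[0,0,0],1],[[0,0,38],[0,0,0],1]]'
```

```text
time_s: 13.5
position: [0.5412, 0.0252, 0.1793]
tcp_rot: [[-0.388, 0.922, -0.0], [0.922, 0.388, 0.0], [0.0, -0.0, -1.0]]
force: [0.7, -0.2, -0.8]
opening: 0.296
time_s: 14.25
position: [0.5413, 0.0245, 0.1415]
tcp_rot: [[-0.387, 0.922, -0.001], [0.922, 0.387, 0.0], [0.0, -0.0, -1.0]]
force: [-0.7, -0.5, -0.1]
opening: 0.292
```

Mouth3 is free (no spring reaction). Going down gently.

```bash
python3 -m jog '[[[0,0,5],[0,0,0],1],[[0,0,10],[0,0,0],1],[[0,0,15],[0,0,0],1],[[0,0,20],[0,0,0],1],[[0,0,25],[0,0,0],1],[[0,0,25],[0,0,0],1],[[0,0,25],[0,0,0],1]]'
```

```text
time_s: 14.83
position: [0.541, 0.0245, 0.1159]
tcp_rot: [[-0.387, 0.922, -0.002], [0.922, 0.387, 0.0], [0.001, -0.001, -1.0]]
force: [-1.5, 0.5, -1.2]
opening: 0.295
```

```bash
python3 -m jog '[[[0,0,4],[0,0,0],1],[[0,0,8],[0,0,0],1],[[0,0,12],[0,0,0],1],[[0,0,14],[0,0,0],1],[[0,0,15],[0,0,0],1],[[0,0,15],[0,0,0],1],[[0,0,15],[0,0,0],1]]'
```

```text
time_s: 15.42
position: [0.5413, 0.0245, 0.1014]
tcp_rot: [[-0.387, 0.922, -0.0], [0.922, 0.387, 0.0], [0.0, -0.0, -1.0]]
force: [-0.5, -0.4, -1.3]
opening: 0.294
```

```bash
python3 -m jog '[[[0,0,1],[0,0,0],1],[[0,0,1.5],[0,0,0],1],[[0,0,1.5],[0,0,0],1],[[0,0,1.5],[0,0,0],1]]'
```

```text
time_s: 15.75
position: [0.5416, 0.0245, 0.1001]
tcp_rot: [[-0.387, 0.922, 0.0], [0.922, 0.387, -0.0], [-0.0, 0.0, -1.0]]
force: [0.3, -0.5, -0.9]
opening: 0.292
```

```bash
python3 -m jog '[[[0,0,0.5],[0,0,0],1],[[0,0,1],[0,0,0],1],[[0,0,1],[0,0,0],1],[[0,0,1],[0,0,0],1]]'
```

```text
time_s: 16.08
position: [0.5416, 0.0244, 0.0995]
tcp_rot: [[-0.387, 0.922, 0.001], [0.922, 0.387, -0.0], [-0.0, 0.0, -1.0]]
force: [-1.7, 0.9, 3.4]
opening: 0.299
```

Collar has touched (about 4 N). Release and lift straight up.

```bash
python3 -m jog '[[[0,0,0],[0,0,0],0.4],[[0,0,0],[0,0,0],0.4],[[0,0,0],[0,0,0],0.2],[[0,0,0],[0,0,0],0.2],[[0,0,-15],[0,0,0],0.2],[[0,0,-40],[0,0,0],0.1],[[0,0,-80],[0,0,0],0],[[-20,-20,-120],[0,0,0],0],[[-60,-40,-140],[0,0,0],0],[[-60,-40,-140],[0,0,0],0],[[-60,-40,-140],[0,0,0],0],[[-60,-40,-140],[0,0,0],0]]'
python3 - <<'E'
from h import *
a=vision.capture('scene')[:,:,::-1]; s=bot.read_state(); w=vision.capture('wrist')[:,:,::-1]
cv2.imwrite('pics/e.png',np.hstack([cv2.resize(a[140:260,200:320],(400,400),interpolation=2),cv2.resize(w[0:384,64:448],(400,400))]))
print([np.round(proj('scene',[.541,.0244,z]),1) for z in(.086,.134)])
E
```

```text
time_s: 17.08
position: [0.5276, -0.0466, 0.2387]
tcp_rot: [[-0.385, 0.923, -0.0], [0.923, 0.385, 0.001], [0.001, 0.0, -1.0]]
force: [-0.1, 0.4, -1.1]
opening: 0.988
[array([265.6, 192.7]), array([265.7, 180.1])]
```

View pics/e.png

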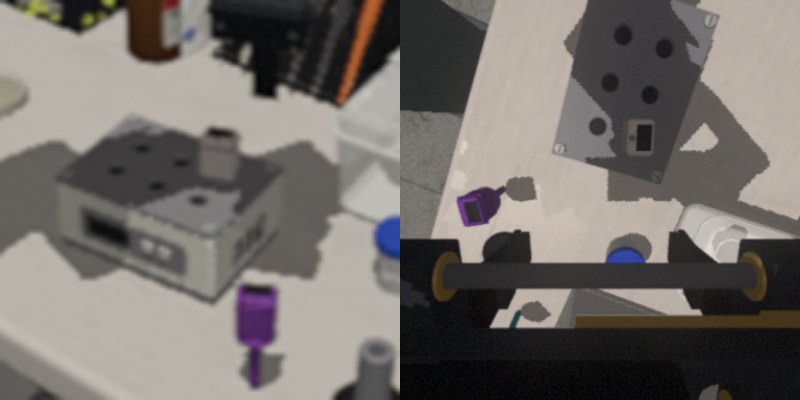

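The logger's head stands upright on the cover at mouth3. Its top is at about (266.6,179.6) in the scene picture, against (265.7,180.1) predicted for fully home. The gripper is clear.

```bash
python3 -c "
from rig import bot
s=bot.read_state(); print(s['time_s'],s['qvel'],s['force']); print(bot.hand_in())"
```

```text
17.1833 [ 0.68489469  0.46174066  0.05639573 -0.27776982  0.04444976 -0.15647265] [ 0.24056052 -0.62768014  0.27864924]
the job is handed in; nothing more can be done
None
```

The logger is standing in mouth3, the empty well, and I handed the job in at about 17 s; no verdict was given.

- **Search:** I took the logger from its stand and probed mouths 0, 1, 2, 5 and 4 in that order. Each pushed back with about 4 N at 20 mm depth, which I took to be a vial. The highest reading was about 5.5 N, well under the 20 N limit. Mouth3 gave almost no push-back at the same depth.
- **Placing:** I lowered the logger until the collar touched the cover with about 4 N. The tool was then within about 0.1 mm of the height worked out for fully home. I released it and lifted away.
- **Last checks:** In the final pictures the logger is upright in mouth3, with its head top within about 1 pixel of where a fully home logger should appear. The gripper is open and clear.
- **Bystanders:** My path kept clear of the sample cup, slide box and petri dish, and I felt no contact. I did not measure their positions again at the end.
- **Disagreements:** The camera estimates differed by up to about 3 mm for the logger and mouth0, and by 1 mm or less for the other mouths. All were small enough for the grip and the fit.

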